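# Put the stripped belt drive's parts back in their places

## Robot

A 6-joint arm with a two-finger parallel gripper is mounted at the origin on the work surface. World frame = base frame: x ahead of the robot, y to its left, z up, the work surface at z = 0. Lengths are in m, angles in degrees, forces in N, time in s.
With the tool pointing down it reaches from about 0.25 to 0.725 m from the base axis. Payload 9.7 kg.
Tool frame: the origin (TCP) lies at the very end of the fingers, on their centre line; the grasp point (between the pads) lies 19 mm behind it; y points along the fingers, x is the direction in which the jaws open and shut, and the axes are right-handed (so a half turn about y gives the same grasp; the last joint's range is limited). The gripper opens to 85 mm and grips with 20 to 120 N. Pads are 22 mm wide; open, the fingers measure 114 mm over their backs; the gripper's body (76 mm by 85 mm) begins 54 mm behind the grasp point. The pads swing forward as they close: fully open they stand 13 mm farther back than shut.
Start: joints at [66.864, 4.979, 10.078, 95.1, 0, 90], TCP at [0.216, 0.506, 0.231] pointing down, gripper open.
Joint ranges: [-179.16, 179.16], [-48.56, 103.87], [-65.8, 70.77], [-126.05, 130.52], [-82.76, 87.17], [-180, 180]. Speed limits (degrees/s): [127.2, 127.2, 147.25, 180, 180, 180].

## Interface

Orientations are given as [roll, pitch, yaw] about the fixed x, y, z axes, in that order (R = Rz(yaw) Ry(pitch) Rx(roll)).
In Python, from workcell import bot gives the robot as it stands.
- The arm moves only by the shell command python3 -m jog 'ROWS' [FORCE]. ROWS is JSON, a list of rows, each a list of 7 numbers: the closure, from 0 (fully open) to 1 (shut), then the shift along the world's x, y, z in units of 25 mm (1.0 is 25 mm), then the turn, a rotation vector about the world's x, y, z in units of 5 degrees (1.0 is 5 degrees). A call has 1 to 5 rows; each row is the pose to reach, as a shift and turn from the pose commanded when the call began; what a row does not reach only later rows make up. A row lasts 1/10 s, in which the tool goes at most 50 mm and 8.59 degrees, less where a joint would pass 70% of its speed; a pose out of reach is approached as far as the arm can. A call with a gripper value outside its range is refused whole. The fingers move at their own pace and stop on an object; FORCE is the grip in N (left out, the last holds). Time passes only in rows, so rows that repeat a pose let the fingers close. It gives the time, the measured TCP pose, the force and the opening at its end, in the units of the state.
- bot.get_obs(): the state, without advancing time (a new reading comes with each control period).
- bot.camera(name): name is "scene" or "top" or "wrist"; returns (picture, depth): 420x560x3 uint8, red, green, blue; 420x560 float32, m along the optical axis (not along the pixel's ray), 0 where there is no reading.
- bot.camera_model(name): a dict with "fx", "fy", "cx", "cy" (pixels), "rvec" (rotation vector, rad) and "tvec" (3), from world to camera coordinates, as OpenCV has them; the wrist camera has in their place "tool_from_camera" (4x4, takes a point from camera to tool coordinates, whose origin is the TCP and whose axes are the tool frame's). Camera axes: x right, y down, z forward; pixel columns grow to the right and rows downward; lengths in m; the calibration is good to about 2 mm. A picture is of the moment at which its call begins: read the wrist's pose just before it. camera_model takes no time and is no camera call.
- bot.job_done(): hands the job in, once; it reports no verdict.
Trained networks look in the newest picture that a camera, given by its name, has taken for a name from the list of things; names that differ only in an ending like _2 or _b are one class to them, and where a whole thing is asked for, a point or a joint stands for the part that bears it (a point fixed in the world has none). Each returns a list of dicts, best first, with "conf" (0 to 1); they miss things now and then, are a little off and sometimes report something else, mostly with a low value. They report only what shows in the picture. A call takes as long as a camera call. They do not tell look-alikes from the thing itself.
- bot.regions_of(camera, label): "pixels" (420x560 bool, what is visible of it) and "point" ([row, column] in pixels, amid what is visible of it).
The state is a dict: "time": time; "q": joint angles; "qd": joint speeds; "joint_efforts": joint torques, N m; "ee_pos": TCP position; "tcp_rot": TCP orientation; "wrist_force": force on the tool from outside, world axes, zero at the start; "torque": the same for the moment, N m; "opening": finger opening in m.
Only numpy, scipy, OpenCV 4.12 (cv2) and the standard library are available. Lean on these libraries where they do the work, as an engineer would, in place of code of your own. Each camera call takes 0.05 s, during which the arm holds its last target. There are 200 camera calls.

## Task

Put the stripped belt drive's parts away: lay the large pulley, the small pulley and the orange bearing block each flat and the right way up, as it stands now, in the tray whose recess matches it, and feed both red spacers one at a time through the neck into the clear jar. Do not push or knock over the half-built drive that stands among the trays.

Things in the scene. Friction and masses are not known exactly. Their poses are not given: they have to be found in the camera images.
- large_pulley_center (a point): Centre, half-way up, of the loose large pulley: black toothed drum between two steel flanges, standing flat with its axis (z) upright. 54 mm across the flanges (48 mm across the drum between them), 36 mm high, so this point starts 18 mm above the table; about 140 g. Flanges are 4 mm thick, at the very bottom and top.
- small_pulley_center (a point): Centre, half-way up, of the loose small pulley: the same look, 34 mm across the flanges (28 mm across the drum), 36 mm high, axis (z) upright; about 70 g.
- bearing_block_center (a point): Centre, half-way up, of the loose orange bearing block: 66 mm along its x, 36 mm along its y, 36 mm high (z up), with a steel ring and two screw heads drawn on its top; about 120 g. Grip it across its y.
- spacer_a_center (a point): Centre, half-way up, of a loose red round spacer standing upright (z along it), 18 mm in diameter, 36 mm high, about 30 g.
- spacer_b_center (a point): Centre, half-way up, of the second red spacer, the same as the first; either may go into the jar first.
- tray_large: Fixed dark grey tray, 100 (its x) x 84 (its y) x 6 mm high, with one 4 mm deep recess in its middle, whose yellow floor lies 2 mm above the table. Origin: centre of its underside, on the table; z up. Its recess is round, 72 mm in diameter: for the large pulley.
- tray_small: Fixed dark grey tray, 100 (its x) x 84 (its y) x 6 mm high, with one 4 mm deep recess in its middle, whose yellow floor lies 2 mm above the table. Origin: centre of its underside, on the table; z up. Its recess is round, 50 mm in diameter: for the small pulley.
- tray_block: Fixed dark grey tray, 100 (its x) x 84 (its y) x 6 mm high, with one 4 mm deep recess in its middle, whose yellow floor lies 2 mm above the table. Origin: centre of its underside, on the table; z up. Its recess is rectangular, 82 mm along its x and 52 mm along its y: for the bearing block, long side along long side, either way round.
- jar_mouth (a point): Centre of the mouth, in the plane of the rim, 100 mm above the table, of the fixed clear plastic jar with blue rings at rim and foot. Its straight neck is 34 mm in clear diameter (42 mm outside), 18 mm long; below, the jar is 80 mm across. Inside, a white plate slopes at 34 degrees, 76 mm below the mouth in the middle. A spacer let go with its lower end in the neck falls in and tips aside.
- drive: The half-built belt drive, loose, about 0.9 kg, to be left where it stands: black base plate 70 (its x) x 80 mm (its y), black belt on two pulleys at the top, a steel shaft rising to 96 mm. It stands in the same row as the trays and the jar. Origin: centre of its underside; z up.
Mind the look-alikes: they are no part of the job. What is shaped like the part that bears large_pulley_center but yellow is not meant.

How it is judged:
By the outcome, as a careful person would: the job done as asked, in the order asked, and still so for the second after the job is handed in, with the robot touching nothing.
It also fails if it takes over 128 s, if anything falls off the work surface, if the arm or the gripper's body presses on something with over 40 N, if the wrist force passes 120 N, or if a joint passes its speed limit or range.

## Working session

There is one attempt and no reset: what is moved stays moved. The work goes in short steps, Python scripts to look and compute and a shell command to move; the robot and the scene stay as the last step left them, time stands still between calls to the robot, and variables do not carry over. Pictures are saved under pics/ and viewed, about 12 in all and at most 16, crops included, and the job is handed in when it is done.

```bash
ls; mkdir -p pics; python3 - <<'E'
from workcell import bot
import cv2
o=bot.get_obs();print({k:o[k] for k in('time','ee_pos','tcp_rot','opening')})
for n in('top','scene'):
    p,d=bot.camera(n);cv2.imwrite(f'pics/{n}0.png',p[:,:,::-1]);print(bot.camera_model(n))
E
```

```text
pics
{'time': 0.0, 'ee_pos': array([0.21600117, 0.50553048, 0.23057879]), 'tcp_rot': array([-9.00002663e+01,  7.97354847e-02,  6.68636639e+01]), 'opening': 0.08536293405211642}
{'fx': 472.9118426977236, 'fy': 472.9118426977236, 'cx': 283.7753789830397, 'cy': 210.3670368352063, 'rvec': array([ 2.13047105, -2.13845382,  0.14448477]), 'tvec': array([0.01422431, 0.49308812, 1.10673797])}
{'fx': 455.65739172974156, 'fy': 455.65739172974156, 'cx': 285.38718035890173, 'cy': 217.23063404956218, 'rvec': array([ 0.70437218,  2.72789154, -0.92479407]), 'tvec': array([ 0.40213508, -0.11825839,  1.2361264 ])}
```

View pics/top0.png

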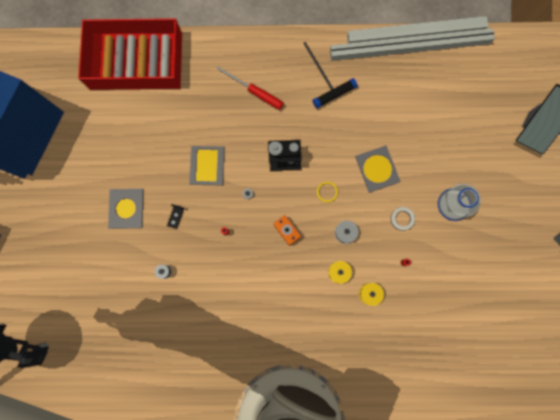

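View pics/scene0.png

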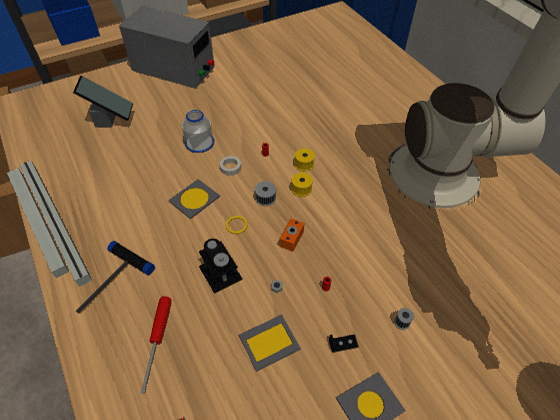

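The top picture shows the large pulley at column 347, row 232, the small pulley at (163,272) and the block at (288,230). The spacers are at (225,231) and (405,262), the trays for large, small and block at (378,169), (126,208) and (207,166), the drive at (285,155) and the jar at (460,203). The yellow pulleys at (341,272) and (372,294) are look-alikes.

```bash
cat > h.py <<'E'
from workcell import bot
import numpy as np, cv2
from scipy.spatial.transform import Rotation as R
def pose(n):
    m=bot.camera_model(n)
    if 'rvec' in m:
        A=cv2.Rodrigues(np.array(m['rvec']))[0]; return m,A.T,-A.T@np.array(m['tvec'])
    o=bot.get_obs(); T=np.array(m['tool_from_camera']); A=R.from_euler('xyz',o['tcp_rot'],degrees=True).as_matrix()
    return m,A@T[:3,:3],A@T[:3,3]+o['ee_pos']
def cloud(n):
    m,A,t=pose(n); p,d=bot.camera(n)
    v,u=np.indices(d.shape); P=np.stack([(u-m['cx'])/m['fx']*d,(v-m['cy'])/m['fy']*d,d],-1)@A.T+t
    P[d==0]=np.nan
    return p,P
def report(n,labels,mc=.3):
    p,P=cloud(n)
    for l in labels:
        for r in bot.regions_of(n,l):
            if r['conf']<mc: continue
            k=r['pixels']&np.isfinite(P[...,2]); Q=P[k]
            if len(Q)<8: continue
            h=np.percentile(Q[:,2],90); T=Q[Q[:,2]>h-.006]
            (c,s,a)=cv2.minAreaRect((T[:,:2]*1000).astype(np.float32))
            print(l,'%.2f'%r['conf'],np.round(r['point']),'n',len(Q),'top z %.3f'%h,'rect',np.round(c,1),np.round(s,1),'ang %.1f'%a,'med',np.round(np.median(Q,0)*1000),'rgb',p[k].mean(0).round())
    return p,P
L=['large_pulley_center','small_pulley_center','bearing_block_center','spacer_a_center','tray_large','tray_small','tray_block','jar_mouth','drive']
E
python3 - <<'E'
from h import *
report('top',L);print();report('scene',L)
E
```

```text
large_pulley_center 0.71 [230. 223.] n 59 top z 0.038 rect [445.4 158.3] [16.4 16.8] ang 45.0 med [444. 157.  36.] rgb [152.  62.  46.]
large_pulley_center 0.68 [231. 346.] n 431 top z 0.040 rect [ 441.3 -138. ] [51.  50.9] ang 89.1 med [ 440. -137.   37.] rgb [136. 133. 124.]
large_pulley_center 0.58 [274. 340.] n 405 top z 0.040 rect [ 346.1 -119.3] [49.8 50.7] ang 43.7 med [ 345. -118.   37.] rgb [205. 170.  38.]
large_pulley_center 0.58 [295. 372.] n 449 top z 0.040 rect [ 293.4 -194.4] [52.7 50.9] ang 89.9 med [ 293. -192.   37.] rgb [200. 165.  35.]
small_pulley_center 0.71 [271. 161.] n 170 top z 0.040 rect [348.5 305.1] [28.5 31.7] ang 0.2 med [348. 302.  37.] rgb [138. 136. 128.]
bearing_block_center 0.71 [229. 285.] n 409 top z 0.040 rect [446.3   6.2] [64.5 35.4] ang 36.5 med [445.   5.  37.] rgb [181. 106.  53.]
spacer_a_center 0.62 [228. 222.] n 75 top z 0.038 rect [445.4 158.3] [16.4 16.8] ang 45.0 med [444. 157.  35.] rgb [155.  73.  52.]
tray_large 0.83 [166. 378.] n 1283 top z 0.009 rect [ 604.  -222.2] [100.4  86. ] ang 19.2 med [ 604. -222.    5.] rgb [158. 137.  6
[... 1563 characters left out ...]
 89.1 med [498. 401.   5.] rgb [106.  95.  59.]
tray_block 0.95 [343. 267.] n 1948 top z 0.008 rect [614.5 206.4] [ 85.5 101.1] ang 88.0 med [616. 208.   4.] rgb [127. 109.  44.]
tray_block 0.73 [198. 192.] n 1063 top z 0.008 rect [ 603.4 -225.9] [101.8  91. ] ang 20.0 med [ 604. -224.    5.] rgb [121. 104.  46.]
jar_mouth 0.69 [196. 193.] n 1046 top z 0.008 rect [ 602.5 -224.9] [104.3  86.3] ang 18.2 med [ 604. -224.    5.] rgb [121. 104.  46.]
jar_mouth 0.64 [131. 198.] n 1026 top z 0.095 rect [ 509.6 -410.4] [48. 43.] ang 48.7 med [ 517. -387.   66.] rgb [ 98. 100. 101.]
drive 0.89 [267. 220.] n 1454 top z 0.089 rect [634.6   8.3] [36.6 80.3] ang 3.1 med [641.  25.  61.] rgb [31. 30. 28.]
```

```bash
python3 -m jog '[[0,3,-8.6,0,0,0,0],[0,3,-8.6,0,0,0,0],[0,3,-8.6,0,0,0,0],[0,3,-8.6,0,0,0,0],[0,3,-8.6,0,0,0,0]]' 60
python3 -m jog '[[0,3,-8.6,0,0,0,0],[0,3,-8.6,0,0,0,0],[0,3,-8.6,0,0,0,0],[0,3,-8.6,0,0,0,0],[0,3,-8.6,0,0,0,0]]'
python3 - <<'E'
from h import *
o=bot.get_obs();print(o['q'].round(1),o['ee_pos'],o['tcp_rot'],o['time'])
E
```

```text
time: 1.6
ee_pos: [0.2915, 0.2881, 0.2317]
tcp_rot: [-90.0, -0.0, 66.8]
wrist_force: [0.6, 1.1, -0.1]
opening: 0.0853
time: 2.1
ee_pos: [0.3665, 0.0729, 0.2315]
tcp_rot: [-90.1, -0.0, 66.7]
wrist_force: [-0.1, 0.8, 0.6]
opening: 0.0853
[ 11.3 -18.9 -11.4  97.4  -0.   34.5] [0.36649197 0.07294895 0.23154974] [-9.00594513e+01 -7.74013375e-03  6.67462269e+01] 2.1
```

```bash
python3 - <<'E'
from h import *
# red things in both views (find spacer b by colour)
for n in('top','scene'):
    p,P=cloud(n); h=cv2.cvtColor(p,cv2.COLOR_RGB2HSV)
    m=(((h[...,0]<6)|(h[...,0]>174))&(h[...,1]>170)&(h[...,2]>60)).astype(np.uint8)
    k,l,s,c=cv2.connectedComponentsWithStats(m)
    for i in range(1,k):
        Q=P[l==i]
        if s[i,4]<8:continue
        z=np.nanpercentile(Q[:,2],90); T=Q[Q[:,2]>z-.006]
        print(n,c[i].round(),s[i,4],'z %.3f'%z,'mm',np.round(T.min(0)*1000),np.round(T.max(0)*1000))
E
```

```text
top [128.  52.] 4548 z 0.069 mm [817. 281.  63.] [980. 520.  78.]
top [265.  96.] 318 z 0.028 mm [761.  16.  22.] [823. 103.  32.]
top [406. 262.] 39 z 0.039 mm [ 363. -286.   33.] [ 375. -270.   41.]
scene [210.  62.] 29 z 0.050 mm [ 339. -703.   45.] [ 355. -685.   51.]
scene [265. 150.] 73 z 0.038 mm [ 361. -290.   32.] [ 377. -270.   42.]
scene [326. 284.] 95 z 0.038 mm [437. 146.  32.] [453. 164.  40.]
scene [160. 319.] 563 z 0.027 mm [760.  13.  21.] [825. 104.  30.]
```

```bash
python3 -m jog '[[0,3,-8.44,0,0,0,0],[0,3,-8.44,0,0,0,0],[0,3,-8.44,-2,0,0,0],[0,3,-8.44,-4,0,0,0],[0,3,-8.44,-4,0,0,0]]'
python3 -m jog '[[0,0,0,0,0,0,0],[0,0,0,0,0,0,0],[0,0,0,0,0,0,0]]'
python3 - <<'E'
from h import *
p,P=report('wrist',L[:1]+['spacer_a_center','tray_large'])
cv2.imwrite('pics/w1.png',p[:,:,::-1]); print(bot.get_obs()['ee_pos'],bot.get_obs()['tcp_rot'])
E
```

```text
time: 2.7
ee_pos: [0.439, -0.1284, 0.1396]
tcp_rot: [-90.1, -0.0, 66.9]
wrist_force: [0.5, -0.6, -0.3]
opening: 0.0854
time: 3.0
ee_pos: [0.4386, -0.1264, 0.1414]
tcp_rot: [-90.1, -0.0, 66.9]
wrist_force: [0.3, 0.5, 0.6]
opening: 0.0857
large_pulley_center 0.85 [ 68. 116.] n 5984 top z 0.036 rect [ 293.8 -194.8] [54.2 52.9] ang 49.1 med [ 295. -191.   35.] rgb [193. 163.  65.]
large_pulley_center 0.70 [213. 266.] n 3663 top z 0.036 rect [ 442.  -138.8] [53.3 52.8] ang 42.2 med [ 439. -137.   35.] rgb [144. 137. 127.]
large_pulley_center 0.65 [ 89. 236.] n 4571 top z 0.036 rect [ 345.7 -121.2] [52.8 52.9] ang 24.5 med [ 345. -121.   35.] rgb [234. 208.  90.]
tray_large 0.59 [344. 251.] n 2523 top z 0.006 rect [ 505.3 -202.3] [106.7 194.5] ang 73.6 med [ 572. -214.    5.] rgb [160. 143. 100.]
[ 0.43873217 -0.12649435  0.14140868] [-9.01136999e+01 -1.69708477e-02  6.69447612e+01]
```

View pics/w1.png

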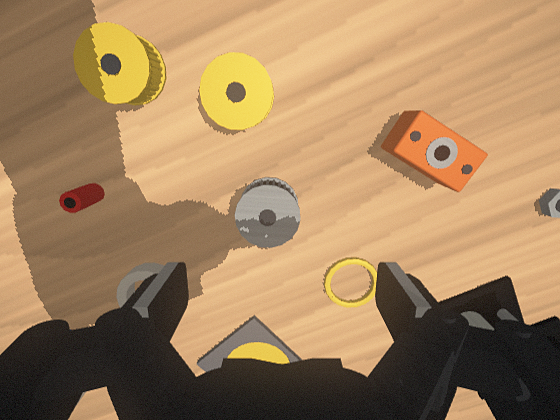

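The wrist picture shows the steel large pulley at (267,213), with its top at exactly 36 mm, so this calibration is good. Its position agrees with the averaged top and scene values. Going down to grip.

```bash
python3 -m jog '[[0,0.13,-0.49,-1.5,0,0,0],[0,0.13,-0.49,-3,0,0,0],[0,0.13,-0.49,-4.5,0,0,0],[0,0.13,-0.49,-5.2,0,0,0],[0,0.13,-0.49,-5.54,0,0,0]]'
python3 -m jog '[[0,0,0,0,0,0,0],[0,0,0,0,0,0,0],[1,0,0,0,0,0,0],[1,0,0,0,0,0,0],[1,0,0,0,0,0,0]]' 60
python3 -m jog '[[1,0,0,0,0,0,0],[1,0,0,0,0,0,0],[1,0,0,0,0,0,0],[1,0,0,0,0,0,0],[1,0,0,0,0,0,0]]'
```

```text
time: 3.7
ee_pos: [0.4407, -0.1388, 0.0004]
tcp_rot: [-89.9, 0.0, 66.9]
wrist_force: [-0.6, 0.2, 0.0]
opening: 0.0856
time: 4.2
ee_pos: [0.4421, -0.1396, 0.0031]
tcp_rot: [-90.1, -0.0, 66.9]
wrist_force: [-2.5, 1.3, 8.5]
opening: 0.0515
time: 4.7
ee_pos: [0.4422, -0.1397, 0.0032]
tcp_rot: [-90.1, -0.0, 66.9]
wrist_force: [-2.2, 1.8, 8.5]
opening: 0.0513
```

```bash
python3 -m jog '[[1,0,0,0.3,0,0,0],[1,0,0,1,0,0,0],[1,0,0,2,0,0,0],[1,0,0,3,0,0,0],[1,0,0,3,0,0,0]]'
python3 -m jog '[[1,0,0,0,0,0,0],[1,0,0,0,0,0,0],[1,0,0,0,0,0,0]]'
python3 - <<'E'
from h import *
p,P=report('scene',L[:1]); cv2.imwrite('pics/s1.png',cv2.resize(p[120:270,180:380],(800,600))[:,:,::-1])
o=bot.get_obs();print(o['ee_pos'],o['wrist_force'])
E
```

```text
time: 5.2
ee_pos: [0.4432, -0.14, 0.0805]
tcp_rot: [-90.3, -0.0, 66.9]
wrist_force: [0.5, 0.5, -1.0]
opening: 0.0516
time: 5.5
ee_pos: [0.4409, -0.1392, 0.0756]
tcp_rot: [-89.9, 0.0, 66.9]
wrist_force: [-1.1, -0.3, -0.8]
opening: 0.0513
large_pulley_center 0.79 [161. 302.] n 401 top z 0.039 rect [ 293.2 -196.6] [51.7 52.2] ang 46.4 med [ 299. -188.   35.] rgb [128. 102.  11.]
large_pulley_center 0.69 [285. 325.] n 76 top z 0.037 rect [447.1 156.4] [14.3 11.3] ang 59.3 med [449. 159.  29.] rgb [99.  9.  8.]
large_pulley_center 0.63 [183. 302.] n 386 top z 0.038 rect [ 345.8 -119.9] [50.2 46.2] ang 58.8 med [ 350. -113.   35.] rgb [146. 116.  10.]
large_pulley_center 0.46 [174. 259.] n 192 top z 0.110 rect [ 454.  -122.6] [68.2 53.2] ang 51.2 med [ 458. -131.  101.] rgb [61. 60. 57.]
[ 0.44102737 -0.13930387  0.07589531] [-0.5123794   0.47733997 -1.12104383]
```

View pics/s1.png

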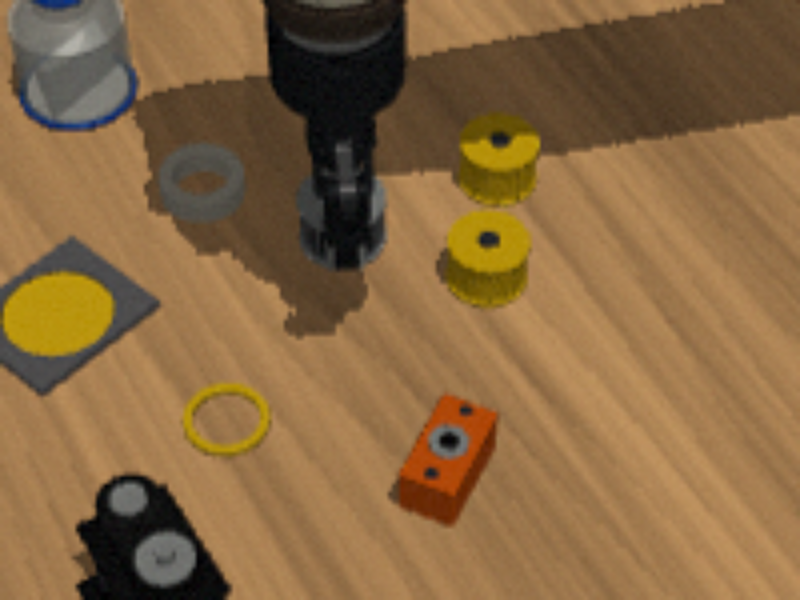

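```bash
cat >> h.py <<'E'
def tips(n='scene'):
    o=bot.get_obs(); p,P=cloud(n); A=R.from_euler('xyz',o['tcp_rot'],degrees=True).as_matrix()
    Q=(P-o['ee_pos'])@A*1000; h=Q[np.isfinite(Q).all(-1)]
    w=h[(abs(h[:,2])<35)&(abs(h[:,0])<65)&(h[:,1]<45)&(h[:,1]>-70)]
    w=w[(w-0)[:,1]<o['ee_pos'][2]*1000-8]
    print('tool frame, y>0 is below TCP')
    for a in range(-60,60,6):
        s=w[(w[:,0]>=a)&(w[:,0]<a+6)]
        if len(s)>3: print(a,len(s),'y max %.1f'%np.percentile(s[:,1],97),'z at it %.0f'%s[np.argmax(s[:,1]),2])
E
python3 - <<'E'
from h import *
tips();tips('top')
E
```

```text
tool frame, y>0 is below TCP
-30 4 y max -30.5 z at it -5
-24 6 y max -30.2 z at it -20
-18 7 y max -31.1 z at it 21
-12 8 y max -31.7 z at it 23
-6 19 y max -17.5 z at it 27
0 25 y max -0.6 z at it 26
6 38 y max -1.2 z at it -23
12 52 y max 2.5 z at it -19
18 43 y max 0.2 z at it 18
24 7 y max -2.1 z at it -12
30 19 y max -5.0 z at it 2
36 30 y max -12.7 z at it -3
48 18 y max -51.5 z at it 4
54 31 y max -51.5 z at it 1
tool frame, y>0 is below TCP
36 12 y max -26.2 z at it 8
42 13 y max -49.1 z at it 8
48 8 y max -56.8 z at it 2
54 5 y max -53.5 z at it 13
```

```bash
python3 -m jog '[[1,1.3,-0.67,0,0,0,0],[1,2.6,-1.34,0,0,0,0],[1,3.9,-2,0,0,0,0],[1,5.2,-2.68,0,0,0,0],[1,6.5,-3.35,0,0,0,0]]'
python3 -m jog '[[1,0,0,0,0,0,0],[1,0,0,0,0,0,0],[1,0,0,0,0,0,0]]'
python3 - <<'E'
from h import *
report('top',['tray_large']);report('scene',['tray_large']);tips()
o=bot.get_obs();print(o['ee_pos'],o['tcp_rot'],o['q'].round(0))
E
```

```text
time: 6.2
ee_pos: [0.6052, -0.2239, 0.0762]
tcp_rot: [-90.0, 0.0, 66.9]
wrist_force: [-0.3, -0.6, -0.5]
opening: 0.0513
time: 6.5
ee_pos: [0.6033, -0.2229, 0.0766]
tcp_rot: [-90.0, 0.0, 66.9]
wrist_force: [0.9, 0.3, -1.4]
opening: 0.0513
tray_large 0.69 [161. 364.] n 255 top z 0.009 rect [ 612.9 -190.1] [61.9 33.2] ang 22.1 med [ 618. -187.    5.] rgb [143. 125.  75.]
tray_large 0.72 [198. 192.] n 1020 top z 0.008 rect [ 600.6 -223. ] [104.8  90.1] ang 18.2 med [ 605. -221.    5.] rgb [107.  91.  44.]
tool frame, y>0 is below TCP
-30 5 y max -30.9 z at it 2
-24 10 y max -30.2 z at it -7
-18 10 y max -31.3 z at it 24
-12 12 y max -12.1 z at it 25
-6 17 y max -2.4 z at it 27
0 23 y max -0.5 z at it 27
6 34 y max 2.1 z at it 25
12 44 y max 1.2 z at it 22
18 42 y max 2.5 z at it -14
24 8 y max 1.4 z at it 1
30 40 y max -6.5 z at it -0
36 35 y max -15.9 z at it 6
48 10 y max -57.1 z at it 12
54 40 y max -51.1 z at it -2
[ 0.60371454 -0.22298612  0.07742668] [-9.00507351e+01 -3.53243017e-03  6.68692497e+01] [-20.  17.   8.  80.   0.   3.]
```

```bash
python3 -m jog '[[1,0,0,-1,0,0,0],[1,0,0,-2,0,0,0],[1,0,0,-2.5,0,0,0],[1,0,0,-2.7,0,0,0],[1,0,0,-2.85,0,0,0]]'
python3 -m jog '[[1,0,0,0,0,0,0],[1,0,0,0,0,0,0],[1,0,0,0,0,0,0],[0.7,0,0,0,0,0,0],[0.6,0,0,0,0,0,0]]'
python3 -m jog '[[0,0,0,0,0,0,0],[0,0,0,0,0,0,0],[0,0,0,0,0,0,0],[0,0,0,0,0,0,0],[0,0,0,0,0,0,0]]'
python3 -m jog '[[0,0,0,1,0,0,0],[0,0,0,2,0,0,0],[0,0,0,4,0,0,0],[0,0,0,6,0,0,0],[0,0,0,6,0,0,0]]'
```

```text
time: 7.25
ee_pos: [0.6042, -0.2232, 0.0059]
tcp_rot: [-90.0, -0.0, 66.9]
wrist_force: [0.9, -0.8, -0.5]
opening: 0.051
time: 7.75
ee_pos: [0.6041, -0.2232, 0.0058]
tcp_rot: [-90.0, -0.0, 66.9]
wrist_force: [-0.1, 0.4, -1.2]
opening: 0.0509
time: 8.25
ee_pos: [0.604, -0.2232, 0.0055]
tcp_rot: [-90.0, -0.0, 66.9]
wrist_force: [-0.5, -0.1, -1.4]
opening: 0.0853
time: 8.75
ee_pos: [0.6064, -0.2241, 0.1639]
tcp_rot: [-90.6, -0.0, 66.9]
wrist_force: [-0.3, -0.4, -0.1]
opening: 0.0857
```

```bash
python3 -m jog '[[0,-3.4,7.03,0,0,0,0],[0,-3.4,7.03,0,0,0,0],[0,-3.4,7.03,0,0,0,0],[0,-3.4,7.03,0,0,0,0],[0,-3.4,7.03,0,0,0,0]]'
python3 -m jog '[[0,-3.4,7.03,0,0,0,0],[0,-3.4,7.03,0,0,0,0],[0,-3.4,7.03,0,0,0,0],[0,-3.4,7.03,0,0,0,0],[0,-3.4,7.03,0,0,0,0]]'
python3 -m jog '[[0,-3.4,7.03,0,0,0,0],[0,-3.4,7.03,0,0,0,0],[0,-3.4,7.03,0,0,0,0],[0,-3.4,7.03,0,0,0,0],[0,-3.4,7.03,0,0,0,0]]'
python3 -m jog '[[0,0,0,0,0,0,0],[0,0,0,0,0,0,0],[0,0,0,0,0,0,0]]'
python3 - <<'E'
from h import *
report('top',[L[0],'tray_large']);print();report('scene',[L[0]]);print()
p,P=report('wrist',[L[1],L[2],L[3],'tray_small'])
o=bot.get_obs();print(o['ee_pos'],o['tcp_rot'],o['q'].round(0))
E
```

```text
time: 9.25
ee_pos: [0.5172, -0.0438, 0.1562]
tcp_rot: [-90.0, -0.1, 67.1]
wrist_force: [0.9, -0.2, 0.3]
opening: 0.0856
time: 9.75
ee_pos: [0.4325, 0.1317, 0.1559]
tcp_rot: [-90.0, -0.1, 67.1]
wrist_force: [-0.4, -0.6, -1.3]
opening: 0.0854
time: 10.25
ee_pos: [0.3476, 0.3074, 0.1554]
tcp_rot: [-90.0, -0.0, 67.1]
wrist_force: [0.0, -0.9, 0.8]
opening: 0.0855
time: 10.55
ee_pos: [0.3499, 0.303, 0.1555]
tcp_rot: [-90.0, 0.0, 66.7]
wrist_force: [0.2, -0.2, -0.2]
opening: 0.0854
large_pulley_center 0.95 [295. 371.] n 446 top z 0.039 rect [ 293.4 -193.5] [50.1 51.1] ang 89.6 med [ 293. -191.   36.] rgb [207. 172.  37.]
large_pulley_center 0.71 [271. 341.] n 411 top z 0.039 rect [ 345.2 -120. ] [51.1 51.9] ang 17.9 med [ 345. -120.   37.] rgb [212. 177.  39.]
large_pulley_center 0.68 [165. 378.] n 447 top z 0.042 rect [ 604.4 -219.6] [51.7 51.6] ang 87.9 med [ 601. -218.   38.] rgb [131. 129. 116.]
large_pulley_center 0.62 [230. 287.] n 440 top z 0.040 rect [446.4   6.4] [65.7 35.8] ang 36.6 med [445.   5.  37.] rgb [187. 110.  56.]
tray_large 0.59 [179. 377.] n 868 top z 0.009 rect [ 603.
[... 321 characters left out ...]
 [ 349. -114.   35.] rgb [151. 121.  11.]

small_pulley_center 0.67 [198. 281.] n 1353 top z 0.036 rect [348.2 304.8] [31.4 33.8] ang 67.5 med [346. 306.  35.] rgb [149. 140. 130.]
bearing_block_center 0.86 [404.  86.] n 332 top z 0.036 rect [405.7 124.6] [ 10.  276.7] ang 32.2 med [469.  24.  35.] rgb [167.  88.  46.]
spacer_a_center 0.62 [337. 187.] n 596 top z 0.036 rect [445.3 158.5] [17.8 15.7] ang 7.0 med [442. 161.  27.] rgb [139.  50.  40.]
tray_small 0.68 [272. 449.] n 4317 top z 0.006 rect [453.  410.7] [219.2  67.9] ang 27.7 med [490. 428.   5.] rgb [149. 134. 103.]
[0.34901588 0.30399593 0.15548742] [-9.00006889e+01 -1.00314691e-03  6.68584059e+01] [ 41.  -8. -11.  87.  -0.  64.]
```

```bash
python3 -m jog '[[0,0,0,-1.5,0,0,0],[0,0,0,-3,0,0,0],[0,0,0,-4.5,0,0,0],[0,0,0,-5.5,0,0,0],[0,0,0,-5.94,0,0,0]]'
python3 -m jog '[[0,0,0,0,0,0,0],[0,0,0,0,0,0,0],[1,0,0,0,0,0,0],[1,0,0,0,0,0,0],[1,0,0,0,0,0,0]]' 60
python3 -m jog '[[1,0,0,0,0,0,0],[1,0,0,0,0,0,0],[1,0,0,0,0,0,0],[1,0,0,0,0,0,0],[1,0,0,0,0,0,0]]'
python3 -m jog '[[1,0,0,0.3,0,0,0],[1,0,0,1,0,0,0],[1,0,0,2,0,0,0],[1,0,0,3,0,0,0],[1,0,0,3,0,0,0]]'
python3 -m jog '[[1,0,0,0,0,0,0],[1,0,0,0,0,0,0],[1,0,0,0,0,0,0]]'
python3 - <<'E'
from h import *
tips();o=bot.get_obs();print(o['ee_pos'],o['tcp_rot'],o['q'].round(0))
p,P=report('wrist',[L[1],'tray_small'])
cv2.imwrite('pics/w2.png',p[:,:,::-1])
E
```

```text
time: 11.55
ee_pos: [0.3478, 0.3031, 0.0045]
tcp_rot: [-89.9, 0.2, 66.9]
wrist_force: [0.3, -0.0, 0.6]
opening: 0.0854
time: 12.05
ee_pos: [0.3494, 0.3044, 0.0078]
tcp_rot: [-90.0, -0.1, 66.9]
wrist_force: [-0.2, 0.1, 0.2]
opening: 0.0441
time: 12.55
ee_pos: [0.3493, 0.3043, 0.0078]
tcp_rot: [-90.0, -0.1, 66.9]
wrist_force: [-0.7, 0.1, 5.2]
opening: 0.0311
time: 13.05
ee_pos: [0.3503, 0.3052, 0.0857]
tcp_rot: [-90.1, -0.3, 66.9]
wrist_force: [1.1, 0.3, -1.0]
opening: 0.0312
time: 13.35
ee_pos: [0.3485, 0.3036, 0.0809]
tcp_rot: [-90.0, 0.1, 66.9]
wrist_force: [0.4, 0.1, -0.8]
opening: 0.0307
tool frame, y>0 is below TCP
-54 6 y max -51.6 z at it -11
-48 11 y max -46.6 z at it -11
-42 14 y max -50.0 z at it -12
-30 5 y max -23.0 z at it -7
-24 41 y max -6.7 z at it -6
-18 64 y max -7.2 z at it -10
-12 20 y max 4.0 z at it -13
-6 34 y max 5.5 z at it -12
0 47 y max 6.0 z at it -14
6 40 y max 6.3 z at it -13
12 20 y max -5.9 z at it -9
18 60 y max -6.4 z at it -9
24 92 y max -11.4 z at it -0
30 12 y max -51.5 z at it -6
36 12 y max -47.5 z at it -11
42 10 y max -50.9 z at it -12
48 7 y max -57.5 z at it -12
[0.34858369 0.30369043 0.08105729] [-8.99602720e+01  8.33008384e-02  6.68647056e+01] [ 41.  -7. -19.  79.  -0.  64.]
small_pulley_center 0.67 [284. 281.] n 6419 top z 0.110 rect [348.1 305.4] [30.8 34.1] ang 68.5 med [343. 307. 108.] rgb [112. 106.  99.]
```

View pics/w2.png

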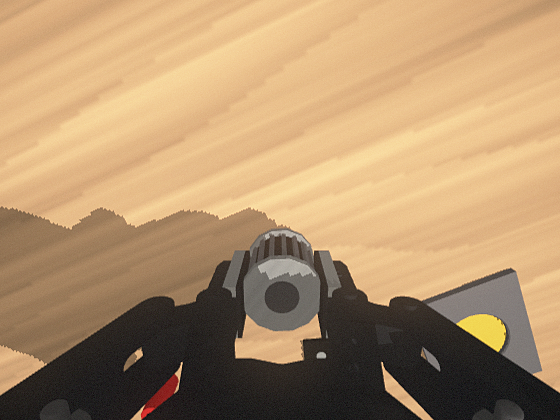

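The wrist picture shows the small pulley held upright at (281,284), with the fingertips well above its bottom. Moving it to its tray.

```bash
python3 -m jog '[[1,1.25,0.85,0,0,0,0],[1,2.5,1.7,0,0,0,0],[1,3.75,2.55,0,0,0,0],[1,5,3.4,0,0,0,0],[1,6.25,4.23,0,0,0,0]]'
python3 -m jog '[[1,0,0,0,0,0,0],[1,0,0,0,0,0,0],[1,0,0,0,0,0,0],[1,0,0,0,0,0,0]]'
python3 - <<'E'
from h import *
o=bot.get_obs();print(o['ee_pos'],o['tcp_rot'],o['q'].round(0))
report('scene',['tray_small']);report('top',['tray_small'])
p,P=cloud('wrist');k=(abs(P[...,2]-.002)<.0035)&(p[...,0]>180)&(p[...,2]<110)
Q=P[k];print(len(Q),Q.min(0),Q.max(0))
E
```

```text
time: 14.05
ee_pos: [0.5064, 0.4106, 0.0814]
tcp_rot: [-90.0, 0.0, 66.9]
wrist_force: [-0.3, -0.3, -0.5]
opening: 0.0306
time: 14.45
ee_pos: [0.5047, 0.4095, 0.0827]
tcp_rot: [-90.0, -0.0, 66.9]
wrist_force: [0.2, 0.4, -0.2]
opening: 0.0308
[0.50466477 0.40949717 0.08265971] [-9.00144692e+01 -3.05864468e-02  6.68724007e+01] [39. 18.  9. 81.  0. 62.]
tray_small 0.69 [210. 129.] n 1097 top z 0.010 rect [504.7 400.5] [104.4  99.8] ang 89.2 med [496. 403.   7.] rgb [129. 119.  91.]
2776 [ 0.41514254  0.16791071 -0.00146046] [0.69069064 0.59695454 0.00523343]
```

```bash
python3 -m jog '[[1,0,0,-1,0,0,0],[1,0,0,-2,0,0,0],[1,0,0,-2.5,0,0,0],[1,0,0,-2.75,0,0,0],[1,0,0,-2.92,0,0,0]]'
python3 -m jog '[[1,0,0,0,0,0,0],[1,0,0,0,0,0,0],[1,0,0,0,0,0,0],[0.8,0,0,0,0,0,0],[0.7,0,0,0,0,0,0]]'
python3 -m jog '[[0,0,0,0,0,0,0],[0,0,0,0,0,0,0],[0,0,0,0,0,0,0],[0,0,0,0,0,0,0],[0,0,0,0,0,0,0]]'
python3 -m jog '[[0,0,0,1,0,0,0],[0,0,0,2,0,0,0],[0,0,0,4,0,0,0],[0,0,0,5.5,0,0,0],[0,0,0,5.5,0,0,0]]'
python3 - <<'E'
from h import *
report('scene',[L[1],'tray_small'])
E
```

```text
time: 15.2
ee_pos: [0.5053, 0.4097, 0.0097]
tcp_rot: [-90.0, -0.0, 66.9]
wrist_force: [-7.2, -8.6, 26.4]
opening: 0.0309
time: 15.7
ee_pos: [0.5057, 0.4102, 0.0099]
tcp_rot: [-90.0, -0.1, 66.9]
wrist_force: [0.5, -0.0, 4.8]
opening: 0.0311
time: 16.2
ee_pos: [0.5052, 0.4097, 0.0088]
tcp_rot: [-90.0, 0.0, 66.9]
wrist_force: [0.1, -0.1, -0.2]
opening: 0.0854
time: 16.7
ee_pos: [0.507, 0.4112, 0.1532]
tcp_rot: [-90.2, -0.5, 66.9]
wrist_force: [-0.1, 1.2, -0.4]
opening: 0.0853
tray_small 0.67 [401. 362.] n 1470 top z 0.008 rect [504.7 411.6] [101.7  93.2] ang 1.4 med [508. 393.   6.] rgb [83. 78. 63.]
tray_small 0.50 [195. 192.] n 456 top z 0.040 rect [ 602.8 -223.3] [52.7 51.5] ang 80.7 med [ 604. -213.   37.] rgb [86. 86. 82.]
```

```bash
python3 -m jog '[[0,-1.18,-8.1,0,0,0,1.2],[0,-1.18,-8.1,0,0,0,2.4],[0,-1.18,-8.1,0,0,0,3.6],[0,-1.18,-8.1,0,0,0,4.8],[0,-1.18,-8.1,0,0,0,5.93]]'
python3 -m jog '[[0,-1.18,-8.1,0,0,0,1.2],[0,-1.18,-8.1,0,0,0,2.4],[0,-1.18,-8.1,0,0,0,3.6],[0,-1.18,-8.1,0,0,0,4.8],[0,-1.18,-8.1,0,0,0,5.93]]'
python3 -m jog '[[0,0,0,0,0,0,0],[0,0,0,0,0,0,0],[0,0,0,0,0,0,0],[0,0,0,0,0,0,0]]'
python3 - <<'E'
from h import *
report('scene',[L[1],L[0]],.4);report('top',[L[1],'tray_small']);print()
p,P=report('wrist',[L[2],L[3]])
o=bot.get_obs();print(o['ee_pos'],o['tcp_rot'],o['q'].round(0))
E
```

```text
time: 17.35
ee_pos: [0.4741, 0.2029, 0.1449]
tcp_rot: [-89.8, 0.1, 96.6]
wrist_force: [0.9, 1.6, 0.1]
opening: 0.0851
time: 17.85
ee_pos: [0.4445, 0.0006, 0.1449]
tcp_rot: [-89.8, -0.0, 126.1]
wrist_force: [0.7, 0.2, -0.4]
opening: 0.0855
time: 18.25
ee_pos: [0.4462, 0.0058, 0.1461]
tcp_rot: [-90.0, -0.0, 126.2]
wrist_force: [0.3, -0.2, -0.6]
opening: 0.0855
small_pulley_center 0.69 [402. 371.] n 364 top z 0.040 rect [504.5 410.1] [32.4 32.2] ang 4.2 med [508. 412.  38.] rgb [85. 85. 83.]
large_pulley_center 0.80 [194. 194.] n 439 top z 0.041 rect [ 605. -223.] [51.8 52.6] ang 31.2 med [ 606. -212.   37.] rgb [83. 84. 81.]
large_pulley_center 0.73 [188. 298.] n 208 top z 0.036 rect [399.7 -43.1] [186.6  30. ] ang 61.4 med [ 362. -107.   18.] rgb [128. 101.  13.]
small_pulley_center 0.58 [206. 119.] n 239 top z 0.042 rect [504.7 413. ] [31.9 32.5] ang 31.7 med [503. 409.  38.] rgb [124. 121. 105.]
tray_small 0.65 [206. 130.] n 1199 top z 0.010 rect [506.3 410.7] [102.2  88.9] ang 0.5 med [508. 405.   7.] rgb [129. 120. 102.]

bearing_block_center 0.89 [198. 282.] n 3507 top z 0.036 rect [446.9   4.5] [66.1 35.8] ang 35.9 med [443.   2.  35.] rgb [192. 122.  78.]
[0.44627079 0.00486791 0.14647359] [-9.00019032e+01 -4.51271331e-04  1.26163053e+02] [  1. -10. -14.  86.   0. -36.]
```

```bash
python3 -m jog '[[0,0,0,-1.5,0,0,0],[0,0,0,-3,0,0,0],[0,0,0,-4.5,0,0,0],[0,0,0,-5.2,0,0,0],[0,0,0,-5.58,0,0,0]]'
python3 -m jog '[[0,0,0,0,0,0,0],[0,0,0,0,0,0,0],[1,0,0,0,0,0,0],[1,0,0,0,0,0,0],[1,0,0,0,0,0,0]]' 60
python3 -m jog '[[1,0,0,0,0,0,0],[1,0,0,0,0,0,0],[1,0,0,0,0,0,0],[1,0,0,0,0,0,0],[1,0,0,0,0,0,0]]'
python3 -m jog '[[1,0,0,0.3,0,0,0],[1,0,0,1,0,0,0],[1,0,0,2,0,0,0],[1,0,0,3,0,0,0],[1,0,0,3,0,0,0]]'
python3 -m jog '[[1,0,0,0,0,0,0],[1,0,0,0,0,0,0],[1,0,0,0,0,0,0]]'
python3 - <<'E'
from h import *
p,P=report('wrist',[L[2],'tray_block'])
tips();o=bot.get_obs();print(o['ee_pos'],o['tcp_rot'],o['q'].round(0))
E
```

```text
time: 19.2
ee_pos: [0.4451, 0.0048, 0.0051]
tcp_rot: [-89.9, -0.1, 126.2]
wrist_force: [0.1, -0.7, -0.1]
opening: 0.0853
time: 19.7
ee_pos: [0.4467, 0.0048, 0.0076]
tcp_rot: [-90.1, 0.0, 126.2]
wrist_force: [-1.0, -0.5, 0.1]
opening: 0.0439
time: 20.2
ee_pos: [0.4468, 0.0048, 0.0077]
tcp_rot: [-90.1, 0.0, 126.2]
wrist_force: [-1.0, 0.8, 6.2]
opening: 0.0353
time: 20.7
ee_pos: [0.4478, 0.0048, 0.0854]
tcp_rot: [-90.2, 0.2, 126.2]
wrist_force: [1.0, -0.3, -1.3]
opening: 0.0352
time: 21.0
ee_pos: [0.4456, 0.0048, 0.0809]
tcp_rot: [-89.9, -0.1, 126.2]
wrist_force: [-0.3, -0.3, -0.5]
opening: 0.0352
bearing_block_center 0.95 [276. 283.] n 13871 top z 0.110 rect [445.6   5.3] [66.1 36.3] ang 36.1 med [438.   0. 109.] rgb [177. 105.  64.]
tool frame, y>0 is below TCP
-54 15 y max -50.9 z at it -9
-48 35 y max -51.3 z at it -10
-42 41 y max -46.3 z at it -6
-36 15 y max -44.8 z at it -6
-30 29 y max -10.9 z at it -5
-24 47 y max -19.1 z at it -10
-18 87 y max 0.1 z at it -32
-12 80 y max -1.3 z at it -31
-6 77 y max 2.6 z at it -30
0 65 y max 1.8 z at it -31
6 63 y max 1.9 z at it -30
12 74 y max 3.0 z at it -31
18 62 y max 1.7 z at it -28
24 75 y max -9.7 z at it -4
30 40 y max -15.5 z at it 2
36 19 y max -48.0 z at it -8
42 17 y max -50.1 z at it -12
48 12 y max -53.6 z at it -12
[0.44597069 0.00479839 0.08149957] [-8.99606810e+01 -2.79894473e-02  1.26162134e+02] [  1. -10. -21.  79.  -0. -36.]
```

```bash
python3 -m jog '[[1,0.2,1.4,0,0,0,-0.8],[1,0.4,2.8,0,0,0,-1.6],[1,0.6,4.2,0,0,0,-2.4],[1,0.8,5.6,0,0,0,-3.2],[1,1,7,0,0,0,-4]]'
python3 -m jog '[[1,1.2,0.25,0,0,0,-0.8],[1,2.4,0.5,0,0,0,-1.6],[1,3.6,0.75,0,0,0,-2.4],[1,4.8,1,0,0,0,-3.2],[1,5.76,1.15,0,0,0,-3.52]]'
python3 -m jog '[[1,0,0,0,0,0,0],[1,0,0,0,0,0,0],[1,0,0,0,0,0,0],[1,0,0,0,0,0,0]]'
python3 - <<'E'
from h import *
p,P=report('wrist',[L[2]])
o=bot.get_obs();print(o['ee_pos'],o['tcp_rot'],o['q'].round(0))
p,P=report('scene',['tray_block']);cv2.imwrite('pics/s2.png',cv2.resize(p[220:420,180:447],(800,600))[:,:,::-1])
E
```

```text
time: 21.7
ee_pos: [0.4712, 0.1813, 0.0818]
tcp_rot: [-90.0, 0.0, 106.0]
wrist_force: [0.7, -1.5, -0.7]
opening: 0.0352
time: 22.2
ee_pos: [0.6166, 0.2089, 0.0812]
tcp_rot: [-90.0, 0.0, 88.4]
wrist_force: [-0.2, 0.9, -0.9]
opening: 0.0355
time: 22.6
ee_pos: [0.6146, 0.2085, 0.0823]
tcp_rot: [-90.0, -0.0, 88.6]
wrist_force: [-0.6, -0.1, -1.1]
opening: 0.0349
[0.61480353 0.20853031 0.08245686] [-9.00251118e+01 -9.10285957e-03  8.85818618e+01] [19. 18.  9. 81. -0. 20.]
```

View pics/s2.png

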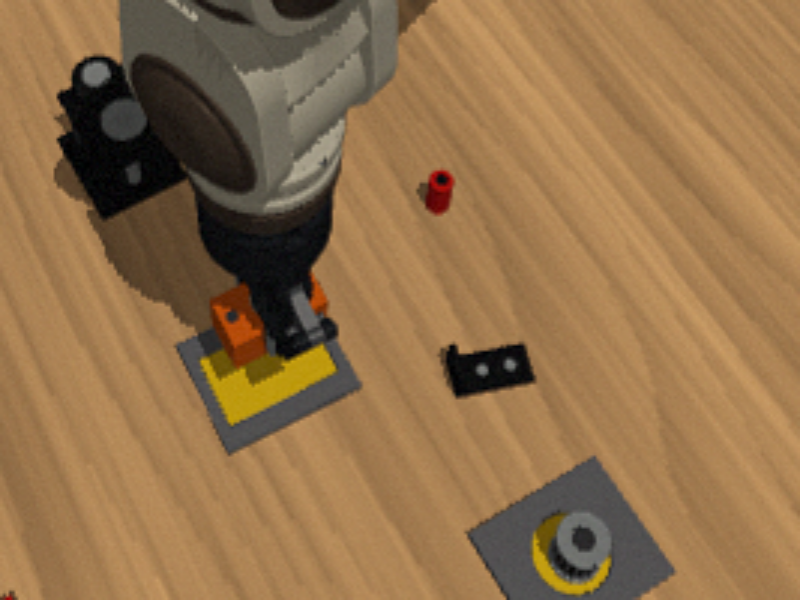

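The block is above the block tray with its long side parallel to the recess. The small pulley sits in its recess at (583,540). Lowering the block.

```bash
python3 -m jog '[[1,0,0,-1,0,0,0],[1,0,0,-2,0,0,0],[1,0,0,-2.5,0,0,0],[1,0,0,-2.7,0,0,0],[1,0,0,-2.8,0,0,0]]'
python3 -m jog '[[1,0,0,-0.1,0,0,0],[1,0,0,-0.1,0,0,0],[1,0,0,-0.1,0,0,0],[0.8,0,0,-0.1,0,0,0],[0.7,0,0,-0.1,0,0,0]]'
python3 -m jog '[[0,0,0,0,0,0,0],[0,0,0,0,0,0,0],[0,0,0,0,0,0,0],[0,0,0,0,0,0,0],[0,0,0,0,0,0,0]]'
python3 -m jog '[[0,0,0,1,0,0,0],[0,0,0,2,0,0,0],[0,0,0,4,0,0,0],[0,0,0,5.5,0,0,0],[0,0,0,5.5,0,0,0]]'
python3 -m jog '[[0,-6.6,-2,0,0,0,0],[0,-6.6,-2,0,0,0,0],[0,-6.6,-2,0,0,0,0],[0,-6.6,-2,0,0,0,0],[0,-6.6,-2,0,0,0,0]]'
python3 -m jog '[[0,0,0,0,0,0,0],[0,0,0,0,0,0,0],[0,0,0,0,0,0,0],[0,0,0,0,0,0,0]]'
python3 - <<'E'
from h import *
report('wrist',[L[2],L[3],'tray_block']);report('scene',[L[2],'drive']);report('top',[L[2],'drive'])
o=bot.get_obs();print(o['ee_pos'],o['tcp_rot'],o['q'].round(0))
E
```

```text
time: 23.3
ee_pos: [0.6153, 0.2086, 0.0122]
tcp_rot: [-90.0, 0.0, 88.6]
wrist_force: [-0.3, 0.4, -1.0]
opening: 0.0351
time: 23.8
ee_pos: [0.6154, 0.2086, 0.0099]
tcp_rot: [-90.0, -0.0, 88.6]
wrist_force: [-0.4, -0.2, -0.3]
opening: 0.0348
time: 24.3
ee_pos: [0.6152, 0.2086, 0.0095]
tcp_rot: [-90.0, -0.0, 88.6]
wrist_force: [0.2, 0.2, 0.2]
opening: 0.0854
time: 24.8
ee_pos: [0.6174, 0.2093, 0.1537]
tcp_rot: [-90.5, -0.2, 88.6]
wrist_force: [0.2, 1.0, -0.4]
opening: 0.0855
time: 25.3
ee_pos: [0.448, 0.1579, 0.1472]
tcp_rot: [-90.0, -0.0, 88.6]
wrist_force: [1.2, -0.3, 1.2]
opening: 0.0854
time: 25.7
ee_pos: [0.4507, 0.1587, 0.1465]
tcp_rot: [-90.0, 0.0, 88.6]
wrist_force: [-0.3, 0.2, -0.4]
opening: 0.0854
bearing_block_center 0.72 [339. 341.] n 1729 top z 0.038 rect [598.6 210.1] [36.1 34.9] ang 88.3 med [584. 211.  35.] rgb [172.  96.  52.]
spacer_a_center 0.75 [197. 279.] n 546 top z 0.036 rect [445.7 156.8] [17.4 17.2] ang 10.0 med [443. 157.  35.] rgb [150.  73.  55.]
spacer_a_center 0.47 [319. 326.] n 3157 top z 0.006 rect [547.6 207.5] [213.2  85.9] ang 0.6 med [588. 202.   5.] rgb [143. 128. 102.]
tray_block 0.90 [316. 325.] n 3090 top z 0.006 rect [547.6 207.5] [212.9  86.7] ang 0.4 med [588. 200.   5.] rgb [142. 127. 102.]
bearing_block_center 0.77 [339. 267.] n 774 top z 0.040 rect [614.  208.5] [36.6 66.2] ang 89.1 med [616. 214.  38.] rgb [146.  69.  22.]
drive 0.62 [265. 218.] n 1412 top z 0.089 rect [634.7   9.1] [36.5 78.7] ang 2.5 med [641.  24.  61.] rgb [32. 31. 30.]
bearing_block_center 0.67 [178. 377.] n 807 top z 0.009 rect [ 603.2 -221.2] [100.3  83.9] ang 17.7 med [ 594. -216.    6.] rgb [127. 116.  88.]
drive 0.59 [154. 283.] n 972 top z 0.090 rect [634.5  10.6] [37.3 76.3] ang 1.9 med [620.  11.  66.] rgb [61. 58. 53.]
[0.45027305 0.15854081 0.14701084] [-9.00052782e+01  4.92840415e-04  8.85626289e+01] [ 19.  -6. -10.  86.  -0.  21.]
```

```bash
python3 -m jog '[[0,-0.18,-0.07,-1.5,0,0,0],[0,-0.18,-0.07,-3,0,0,0],[0,-0.18,-0.07,-4.3,0,0,0],[0,-0.18,-0.07,-5,0,0,0],[0,-0.18,-0.07,-5.3,0,0,0]]'
python3 -m jog '[[0,0,0,0,0,0,0],[0,0,0,0,0,0,0],[1,0,0,0,0,0,0],[1,0,0,0,0,0,0],[1,0,0,0,0,0,0]]' 40
python3 -m jog '[[1,0,0,0,0,0,0],[1,0,0,0,0,0,0],[1,0,0,0,0,0,0],[1,0,0,0,0,0,0],[1,0,0,0,0,0,0]]'
python3 -m jog '[[1,0,0,0.3,0,0,0],[1,0,0,1,0,0,0],[1,0,0,3,0,0,0],[1,0,0,5,0,0,0],[1,0,0,6.4,0,0,0]]'
python3 -m jog '[[1,0,0,0,0,0,0],[1,0,0,0,0,0,0],[1,0,0,0,0,0,0]]'
python3 - <<'E'
from h import *
report('wrist',['spacer_a_center'])
tips();o=bot.get_obs();print(o['ee_pos'],o['tcp_rot'],o['q'].round(0))
E
```

```text
time: 26.7
ee_pos: [0.4446, 0.1564, 0.0125]
tcp_rot: [-89.8, 0.1, 88.6]
wrist_force: [0.3, 0.3, 0.0]
opening: 0.0856
time: 27.2
ee_pos: [0.4461, 0.1569, 0.0151]
tcp_rot: [-90.1, -0.0, 88.6]
wrist_force: [0.4, -0.2, 1.1]
opening: 0.0437
time: 27.7
ee_pos: [0.4459, 0.1568, 0.0147]
tcp_rot: [-90.0, -0.0, 88.6]
wrist_force: [-1.4, -0.7, 4.1]
opening: 0.0164
time: 28.2
ee_pos: [0.4459, 0.1569, 0.178]
tcp_rot: [-90.1, -0.1, 88.6]
wrist_force: [0.5, 0.8, -0.5]
opening: 0.0166
time: 28.5
ee_pos: [0.4452, 0.1566, 0.1733]
tcp_rot: [-89.9, 0.0, 88.6]
wrist_force: [0.3, 0.0, -0.5]
opening: 0.0165
spacer_a_center 0.65 [276. 282.] n 2049 top z 0.195 rect [445.3 157.8] [15.2 18.3] ang 88.6 med [440. 158. 193.] rgb [132.  56.  44.]
tool frame, y>0 is below TCP
-48 8 y max -55.0 z at it -12
-42 20 y max -51.2 z at it -13
-36 18 y max -46.9 z at it -12
-24 10 y max -22.6 z at it -7
-18 34 y max -10.4 z at it -10
-12 92 y max -5.6 z at it -7
-6 24 y max 11.3 z at it -8
0 21 y max 14.4 z at it -7
6 22 y max 12.8 z at it -1
12 66 y max -3.8 z at it -6
18 109 y max -11.9 z at it 2
24 16 y max -49.9 z at it -11
30 15 y max -48.0 z at it -11
36 15 y max -49.1 z at it -11
42 8 y max -59.6 z at it -12
[0.44518882 0.15661661 0.1732162 ] [-8.98825243e+01  4.42412221e-02  8.85652643e+01] [19. -6. -8. 89.  0. 21.]
```

```bash
python3 -m jog '[[1,1.4,-7.55,0.8,0,0,0],[1,1.4,-7.55,0.8,0,0,0],[1,1.4,-7.55,0.8,0,0,0],[1,1.4,-7.55,0.8,0,0,0],[1,1.4,-7.55,0.8,0,0,0]]'
python3 -m jog '[[1,1.4,-7.55,0,0,0,0],[1,1.4,-7.55,0,0,0,0],[1,1.4,-7.55,0,0,0,0],[1,1.4,-7.55,0,0,0,0],[1,1.4,-7.55,0,0,0,0]]'
python3 -m jog '[[1,1.4,-7.55,0,0,0,0],[1,1.4,-7.55,0,0,0,0],[1,1.4,-7.55,0,0,0,0],[1,1.4,-7.55,0,0,0,0],[1,1.4,-7.55,0,0,0,0]]'
python3 -m jog '[[1,0,0,0,0,0,0],[1,0,0,0,0,0,0],[1,0,0,0,0,0,0],[1,0,0,0,0,0,0]]'
python3 - <<'E'
from h import *
o=bot.get_obs();print(o['ee_pos'],o['tcp_rot'],o['q'].round(0))
p,P=report('wrist',['jar_mouth','spacer_a_center']); cv2.imwrite('pics/w3.png',p[:,:,::-1])
np.savez('w3.npz',p=p,P=P)
def rim(P,p,c=(.511,-.409)):
    k=(abs(P[...,2]-.099)<.006)&(np.hypot(P[...,0]-c[0],P[...,1]-c[1])<.035)
    Q=(P[k][:,:2]*1000).astype(np.float32)
    if len(Q)<10: return print(len(Q))
    print(len(Q),'circle',cv2.minEnclosingCircle(Q),'fit',cv2.fitEllipse(Q), 'z',np.median(P[k][:,2]))
rim(P,p)
for n in('top','scene'): a,b=cloud(n); rim(b,a)
E
```

```text
time: 29.15
ee_pos: [0.481, -0.0361, 0.1941]
tcp_rot: [-90.0, 0.1, 88.3]
wrist_force: [-0.8, -0.3, -0.6]
opening: 0.0165
time: 29.65
ee_pos: [0.5157, -0.2242, 0.1925]
tcp_rot: [-89.9, -0.0, 88.3]
wrist_force: [-0.9, 0.9, -1.3]
opening: 0.0165
time: 30.15
ee_pos: [0.5507, -0.4126, 0.1906]
tcp_rot: [-89.8, -0.1, 88.4]
wrist_force: [0.9, -0.1, -0.7]
opening: 0.0164
time: 30.55
ee_pos: [0.551, -0.4082, 0.1954]
tcp_rot: [-90.0, 0.0, 88.6]
wrist_force: [-0.8, -0.5, 0.3]
opening: 0.0165
[ 0.55097948 -0.40822437  0.19538805] [-9.00475787e+01  2.79984461e-02  8.86402449e+01] [-37.  24.  29.  95.   0. -35.]
jar_mouth 0.93 [150. 277.] n 7135 top z 0.099 rect [ 511.9 -410.5] [45.8 45.6] ang 0.2 med [ 511. -410.   74.] rgb [184. 179. 179.]
spacer_a_center 0.75 [272. 282.] n 2052 top z 0.217 rect [ 550.8 -407.1] [16.1 17.7] ang 88.2 med [ 546. -407.  215.] rgb [143.  61.  48.]
1435 circle ((511.6903381347656, -410.2893981933594), 23.182573318481445) fit ((511.3494873046875, -410.2239074707031), (40.683990478515625, 40.746463775634766), 174.17567443847656) z 0.09915089125431065
169 circle ((511.3157043457031, -408.7705078125), 23.559120178222656) fit ((511.2576599121094, -407.8587646484375), (40.84664535522461, 40.955196380615234), 48.74599075317383) z 0.09999796691545582
118 circle ((512.0589599609375, -410.68255615234375), 24.073986053466797) fit ((511.15679931640625, -410.0497741699219), (40.52342224121094, 40.84175491333008), 129.27407836914062) z 0.09979123633921994
```

View pics/w3.png

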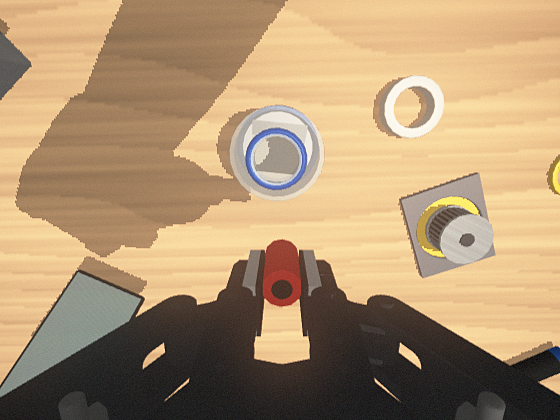

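The wrist picture shows the jar mouth (blue ring) at (276,158), the spacer upright in the pads at (282,275), and the large pulley sitting in its recess at (463,238).

```bash
python3 -m jog '[[1,-0.8,-0.09,0,0,0,0],[1,-1.58,-0.09,0,0,0,0],[1,-1.58,-0.09,0,0,0,0],[1,-1.58,-0.09,0,0,0,0],[1,-1.58,-0.09,-1.5,0,0,0]]'
python3 -m jog '[[1,0,0,-0.4,0,0,0],[1,0,0,-0.4,0,0,0],[1,0,0,-0.4,0,0,0],[1,0,0,-0.4,0,0,0],[1,0,0,-0.4,0,0,0]]'
```

```text
time: 31.3
ee_pos: [0.5135, -0.4131, 0.1619]
tcp_rot: [-90.4, 0.3, 88.6]
wrist_force: [1.1, -0.2, 0.2]
opening: 0.0165
time: 31.8
ee_pos: [0.5117, -0.412, 0.1483]
tcp_rot: [-90.1, 0.1, 88.6]
wrist_force: [0.2, 0.3, 0.2]
opening: 0.0165
```

```bash
python3 -m jog '[[1,0,0.06,-0.5,0,0,0],[1,0,0.06,-0.9,0,0,0],[1,0,0.06,-1.3,0,0,0],[1,0,0.06,-1.6,0,0,0],[1,0,0.06,-1.77,0,0,0]]'
python3 -m jog '[[1,0,0,0,0,0,0],[1,0,0,0,0,0,0],[1,0,0,0,0,0,0],[1,0,0,0,0,0,0]]'
python3 - <<'E'
from h import *
p,P=cloud('scene'); cv2.imwrite('pics/s3.png',cv2.resize(p[90:165,150:250],(800,600),interpolation=cv2.INTER_CUBIC)[:,:,::-1])
E
```

```text
time: 32.3
ee_pos: [0.5109, -0.4099, 0.1013]
tcp_rot: [-89.9, -0.1, 88.6]
wrist_force: [0.3, 0.5, -0.7]
opening: 0.0161
time: 32.7
ee_pos: [0.5114, -0.4104, 0.1033]
tcp_rot: [-90.0, 0.0, 88.6]
wrist_force: [0.3, -0.4, 0.2]
opening: 0.0166
```

View pics/s3.png

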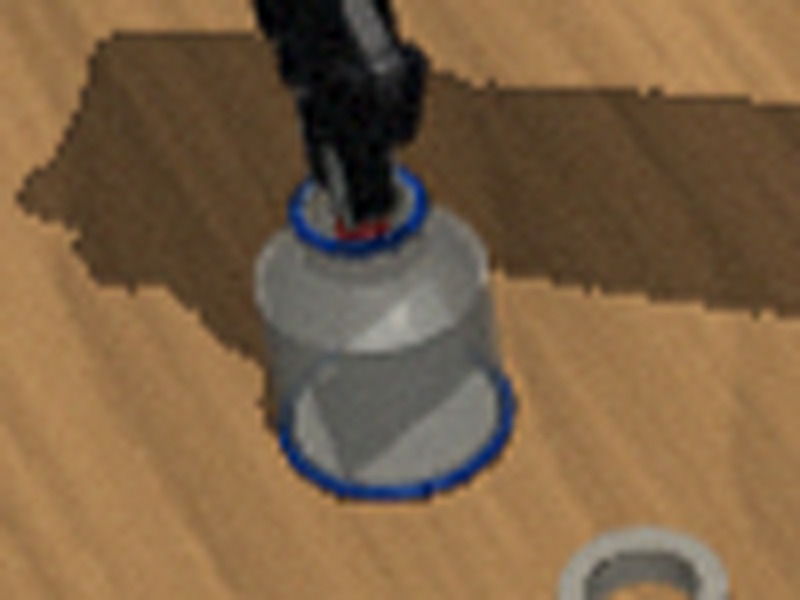

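The red spacer end (360,230) is inside the blue rim, so I'm releasing it.

```bash
python3 -m jog '[[0.5,0,0,0,0,0,0],[0,0,0,0,0,0,0],[0,0,0,0,0,0,0],[0,0,0,0,0,0,0],[0,0,0,0,0,0,0]]'
python3 -m jog '[[0,0,0,0.5,0,0,0],[0,0,0,1.5,0,0,0],[0,0,0,3,0,0,0],[0,0,0,3,0,0,0],[0,0,0,3,0,0,0]]'
python3 -m jog '[[0,-1.4,1.3,0,0,0,0],[0,-2.8,2.6,0,0,0,0],[0,-4.2,3.9,0,0,0,0],[0,-5.6,5.24,0,0,0,0],[0,-5.6,5.24,0,0,0,0]]'
python3 -m jog '[[0,0,0,-1.2,0,0,0],[0,0,0,-1.2,0,0,0],[0,0,0,-1.2,0,0,0],[0,0,0,-1.2,0,0,0]]'
python3 - <<'E'
from h import *
o=bot.get_obs();print(o['ee_pos'],o['tcp_rot'],o['q'].round(0))
report('wrist',['spacer_a_center'])
p,P=cloud('scene'); cv2.imwrite('pics/s4.png',cv2.resize(p[90:165,150:250],(800,600),interpolation=cv2.INTER_CUBIC)[:,:,::-1])
E
```

```text
time: 33.25
ee_pos: [0.5112, -0.4102, 0.1027]
tcp_rot: [-90.0, -0.0, 88.6]
wrist_force: [-0.6, -0.4, 0.5]
opening: 0.0851
time: 33.75
ee_pos: [0.5117, -0.4106, 0.1797]
tcp_rot: [-90.1, 0.1, 88.6]
wrist_force: [-0.7, -0.2, -0.1]
opening: 0.0853
time: 34.25
ee_pos: [0.3672, -0.2757, 0.1774]
tcp_rot: [-89.9, -0.1, 88.6]
wrist_force: [0.9, -1.2, 1.5]
opening: 0.0858
time: 34.65
ee_pos: [0.3716, -0.2795, 0.1485]
tcp_rot: [-90.0, 0.0, 88.6]
wrist_force: [0.4, -1.0, 0.8]
opening: 0.0855
[ 0.37162693 -0.279548    0.14845411] [-9.00095489e+01  6.92118874e-03  8.85584445e+01] [-37.  -8. -11.  86.  -0. -36.]
spacer_a_center 0.73 [359. 350.] n 541 top z 0.006 rect [ 473.5 -239.9] [225.4  33.4] ang 18.1 med [ 554. -207.    5.] rgb [119. 110. 104.]
```

View pics/s4.png

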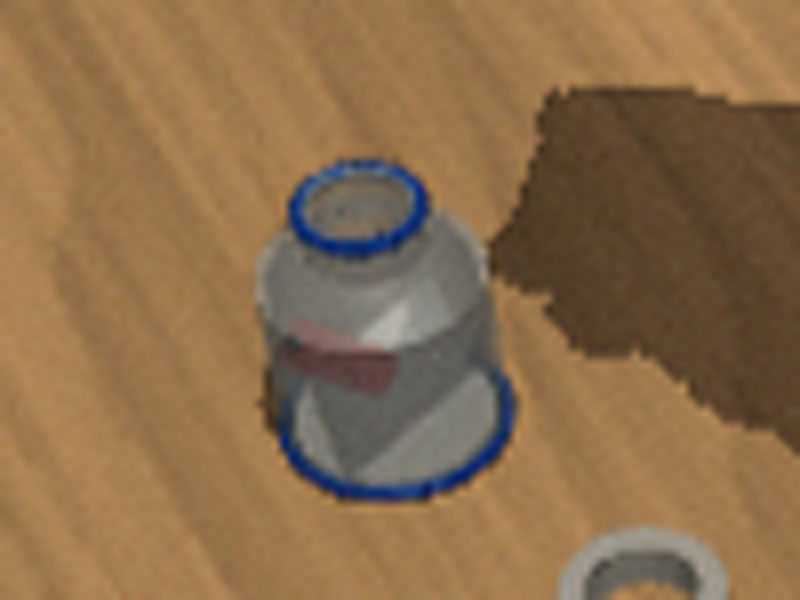

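Spacer a lies in the jar at (340,355). Next I'll locate spacer b with the wrist camera, by colour.

```bash
python3 - <<'E'
from h import *
p,P=cloud('wrist'); k=(P[...,2]>.03)&(P[...,2]<.042)&(np.hypot(P[...,0]-.370,P[...,1]+.28)<.04)
Q=P[k];print(len(Q),cv2.minAreaRect((Q[:,:2]*1000).astype(np.float32)),p[k].mean(0)); print(bot.get_obs()['ee_pos'])
cv2.imwrite('pics/w4.png',p[:,:,::-1])
E
```

```text
369 ((368.17437744140625, -279.9861145019531), (17.3256778717041, 17.142261505126953), 70.59691619873047) [144.18428184  68.58807588  52.27913279]
[ 0.37158226 -0.27948239  0.14825309]
```

View pics/w4.png

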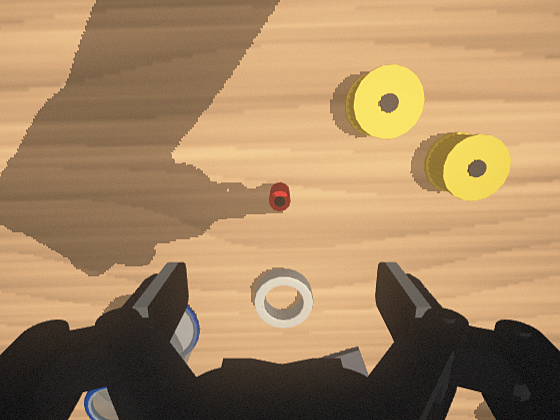

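Spacer b is at (281,197) in the wrist picture, standing clear of the yellow pulleys and the white ring.

```bash
python3 -m jog '[[0,-0.13,-0.02,-1.5,0,0,0],[0,-0.13,-0.02,-3,0,0,0],[0,-0.13,-0.02,-4.3,0,0,0],[0,-0.13,-0.02,-5,0,0,0],[0,-0.13,-0.02,-5.34,0,0,0]]'
python3 -m jog '[[0,0,0,0,0,0,0],[0,0,0,0,0,0,0],[1,0,0,0,0,0,0],[1,0,0,0,0,0,0],[1,0,0,0,0,0,0]]' 40
python3 -m jog '[[1,0,0,0,0,0,0],[1,0,0,0,0,0,0],[1,0,0,0,0,0,0],[1,0,0,0,0,0,0],[1,0,0,0,0,0,0]]'
python3 -m jog '[[1,0,0,0.3,0,0,0],[1,0,0,1,0,0,0],[1,0,0,3,0,0,0],[1,0,0,5,0,0,0],[1,0,0,6.5,0,0,0]]'
python3 -m jog '[[1,0,0,0,0,0,0],[1,0,0,0,0,0,0],[1,0,0,0,0,0,0]]'
python3 - <<'E'
from h import *
report('wrist',['spacer_a_center']); tips()
o=bot.get_obs();print(o['ee_pos'],o['tcp_rot'],o['q'].round(0))
E
```

```text
time: 35.35
ee_pos: [0.3673, -0.2792, 0.0126]
tcp_rot: [-89.9, -0.1, 88.6]
wrist_force: [-0.8, 0.3, 0.2]
opening: 0.0851
time: 35.85
ee_pos: [0.3683, -0.2799, 0.0149]
tcp_rot: [-90.0, 0.0, 88.6]
wrist_force: [0.7, 1.2, -0.1]
opening: 0.0443
time: 36.35
ee_pos: [0.3681, -0.2798, 0.0145]
tcp_rot: [-90.0, 0.0, 88.6]
wrist_force: [-0.4, 1.0, 5.3]
opening: 0.0168
time: 36.85
ee_pos: [0.3681, -0.2797, 0.1799]
tcp_rot: [-90.1, 0.1, 88.6]
wrist_force: [0.4, -0.6, 0.3]
opening: 0.0165
time: 37.15
ee_pos: [0.3676, -0.2793, 0.1755]
tcp_rot: [-89.9, -0.1, 88.6]
wrist_force: [-0.5, 0.0, -1.5]
opening: 0.0164
tool frame, y>0 is below TCP
-48 5 y max -53.0 z at it -10
-42 8 y max -45.5 z at it -10
-36 6 y max -48.6 z at it -11
-30 4 y max -50.2 z at it -9
-24 4 y max -45.7 z at it -9
-18 22 y max -10.9 z at it -10
-12 55 y max -6.5 z at it -9
-6 10 y max 10.1 z at it -7
0 7 y max 12.3 z at it -6
6 28 y max 12.0 z at it 1
12 50 y max -0.6 z at it -4
18 75 y max -10.5 z at it 0
24 4 y max -22.5 z at it -1
30 8 y max -46.4 z at it -11
36 29 y max -49.3 z at it 10
42 9 y max -58.4 z at it 8
48 11 y max -63.2 z at it -13
[ 0.36749175 -0.27930524  0.17538364] [-8.98903633e+01 -7.89490550e-02  8.85652626e+01] [-37.  -8.  -9.  89.  -0. -36.]
```

```bash
python3 -m jog '[[1,1.4,-1.3,0.4,0,0,0],[1,2.8,-2.6,0.4,0,0,0],[1,4.2,-3.9,0.4,0,0,0],[1,5.2,-4.75,0.4,0,0,0],[1,5.73,-5.22,0.4,0,0,0]]'
python3 -m jog '[[1,0,0,-0.5,0,0,0],[1,0,0,-1,0,0,0],[1,0,0,-1.3,0,0,0],[1,0,0,-1.3,0,0,0],[1,0,0,-1.3,0,0,0]]'
python3 -m jog '[[1,0,0,0,0,0,0],[1,0,0,0,0,0,0],[1,0,0,0,0,0,0]]'
```

```text
time: 37.8
ee_pos: [0.5125, -0.4114, 0.1842]
tcp_rot: [-89.9, -0.1, 88.6]
wrist_force: [-0.6, -0.2, -0.3]
opening: 0.0165
time: 38.3
ee_pos: [0.5108, -0.4097, 0.1547]
tcp_rot: [-90.0, 0.0, 88.6]
wrist_force: [0.2, 0.1, -1.0]
opening: 0.0162
time: 38.6
ee_pos: [0.5114, -0.4103, 0.1548]
tcp_rot: [-90.0, 0.0, 88.6]
wrist_force: [-0.0, 0.2, -0.0]
opening: 0.0166
```

```bash
python3 -m jog '[[1,0,0,-0.6,0,0,0],[1,0,0,-1.1,0,0,0],[1,0,0,-1.5,0,0,0],[1,0,0,-1.85,0,0,0],[1,0,0,-2.03,0,0,0]]'
python3 -m jog '[[1,0,0,0,0,0,0],[1,0,0,0,0,0,0],[1,0,0,0,0,0,0],[1,0,0,0,0,0,0]]'
python3 -m jog '[[0.5,0,0,0,0,0,0],[0,0,0,0,0,0,0],[0,0,0,0,0,0,0],[0,0,0,0,0,0,0],[0,0,0,0,0,0,0]]'
python3 -m jog '[[0,0,0,0.5,0,0,0],[0,0,0,1.5,0,0,0],[0,0,0,3,0,0,0],[0,0,0,3,0,0,0],[0,0,0,3,0,0,0]]'
python3 -m jog '[[0,-1.4,1.3,0,0,0,0],[0,-2.8,2.6,0,0,0,0],[0,-4.2,3.9,0,0,0,0],[0,-6,5.24,0,0,0,0],[0,-6,5.24,0,0,0,0]]'
python3 -m jog '[[0,0,0,0,0,0,0],[0,0,0,0,0,0,0],[0,0,0,0,0,0,0],[0,0,0,0,0,0,0],[0,0,0,0,0,0,0]]'
python3 - <<'E'
from h import *
p,P=report('scene',['drive']+L[:3]+['spacer_a_center']); a=cv2.resize(p[90:165,150:250],(533,400),interpolation=cv2.INTER_CUBIC)
cv2.imwrite('pics/s5j.png',a[:,:,::-1]);cv2.imwrite('pics/s5.png',p[:,:,::-1])
E
```

```text
time: 39.1
ee_pos: [0.511, -0.41, 0.1022]
tcp_rot: [-89.9, -0.0, 88.6]
wrist_force: [-0.2, -0.2, -0.1]
opening: 0.0162
time: 39.5
ee_pos: [0.5114, -0.4103, 0.1041]
tcp_rot: [-90.0, 0.0, 88.6]
wrist_force: [0.4, -0.5, -0.4]
opening: 0.0165
time: 40.0
ee_pos: [0.5112, -0.4102, 0.1035]
tcp_rot: [-90.0, 0.0, 88.6]
wrist_force: [0.5, 0.6, -0.5]
opening: 0.0852
time: 40.5
ee_pos: [0.5117, -0.4106, 0.1803]
tcp_rot: [-90.1, 0.1, 88.6]
wrist_force: [-0.2, -0.0, -0.6]
opening: 0.0855
time: 41.0
ee_pos: [0.3574, -0.2761, 0.1779]
tcp_rot: [-89.9, -0.1, 88.6]
wrist_force: [1.6, -1.2, 0.7]
opening: 0.0852
time: 41.5
ee_pos: [0.3617, -0.2795, 0.178]
tcp_rot: [-90.0, -0.0, 88.6]
wrist_force: [0.5, -0.7, -0.9]
opening: 0.0856
drive 0.92 [265. 219.] n 1439 top z 0.089 rect [635.1   8.8] [36.3 79.9] ang 3.2 med [641.  24.  61.] rgb [31. 30. 28.]
large_pulley_center 0.92 [183. 300.] n 409 top z 0.038 rect [ 345.9 -122. ] [53.9 48.8] ang 59.9 med [ 350. -114.   35.] rgb [145. 116.  10.]
large_pulley_center 0.87 [195. 194.] n 466 top z 0.040 rect [ 603.8 -223.2] [55.1 50.1] ang 67.6 med [ 606. -214.   37.] rgb [82. 82. 78.]
large_pulley_center 0.59 [161. 303.] n 403 top z 0.038 rect [ 293.8 -196.8] [51.3 54.5] ang 4.1 med [ 299. -188.   34.] rgb [143. 114.  12.]
small_pulley_center 0.92 [401. 371.] n 360 top z 0.040 rect [504.9 410. ] [31.6 32.6] ang 18.3 med [508. 412.  38.] rgb [82. 82. 79.]
bearing_block_center 0.86 [340. 267.] n 822 top z 0.040 rect [614.2 208.6] [66.3 36.4] ang 0.1 med [615. 213.  38.] rgb [137.  67.  22.]
```

View pics/s5j.png

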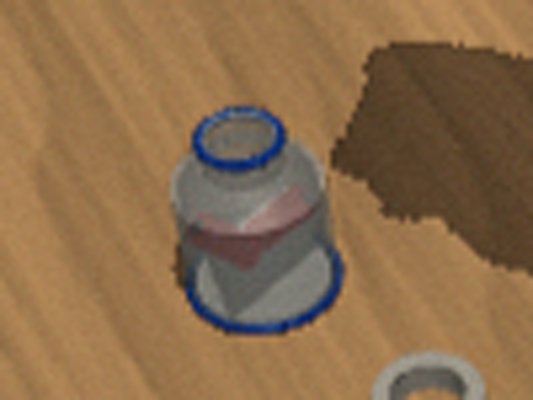

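View pics/s5.png

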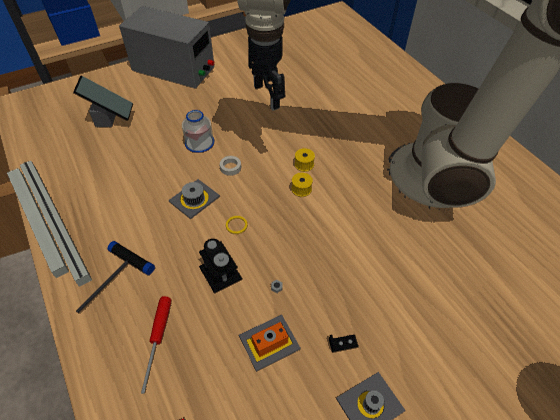

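Both spacers lie in the jar, at about (222,240) and (280,210) in the crop. The full view shows all three parts flat in their recesses, at (193,193), (270,338) and (371,402), and the drive unmoved at (219,265). Handing in.

```bash
python3 -c "
from workcell import bot
print(bot.job_done())"
```

```text
the job is handed in; nothing more can be done
None
```

The job is done and handed in at about 41.6 s on the robot's clock, well under the 128 s limit. I placed the large pulley, the small pulley and the orange block in their matching trays, in that order. Then I fed spacers a and b one at a time through the neck into the jar.

**Last checks:**
- **Parts:** all three are within about 2 mm of their recess centres. Their tops read 40 mm in the scene camera, against 38 mm expected. That camera reads about 2 mm high, so this fits parts lying flat on the recess floors.
- **Spacers:** both are visible lying inside the jar in the last picture.
- **Drive:** it is where it started, within about 0.5 mm, and the yellow look-alike pulleys were not touched.
- **Forces:** the highest wrist force I read was about 29 N, a brief one as the small pulley touched down in its tray. Readings come only at the end of each move, so a short peak between them could have been missed.

**Disagreements:** the networks sometimes gave wrong labels, such as calling a spacer a large pulley. They also never found spacer b standing, so I located it by colour and depth. The finger opening read 2–3 mm under the pulleys' flange sizes, but both were held securely.

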